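# Hook and swing a filter cartridge into the bench air cleaner

### The job

Put the filter cartridge back into the open tray of the bench air cleaner: hook its tongue under the lip of the blower housing, then swing its other end down and press it near both corners until both spring catches have snapped over its edge and it lies flat. Let go of it, and leave the stamp and the tape measure where they stand.

Things in the scene. Friction and masses are not known exactly. Their poses are not given: they have to be found in the camera images.
- filter: Loose filter cartridge, grey frame with white pleats, 0.22 to 0.38 kg, lying flat, grip bar up. Origin: centre of its underside over the full length; +x to its tongue, z up. Along x, in mm: ledge (104 wide in y, 10 high) -75 to -59; body (110 wide, 24 high) -59 to 51; tongue (80 wide, 7 high, level with the underside) 51 to 75.
- grip_bar (a point): Middle of the top of the cartridge's solid grip bar (cartridge frame -4, 0, 54 mm). The bar is 24 mm thick along the cartridge's x, 76 mm long along its y, and stands 30 mm above the body.
- tongue_tip (a point): Point on the cartridge: middle of the tongue's end edge, on the underside (cartridge frame 75, 0, 0 mm).
- corner_left (a point): Point on the cartridge: underside of the ledge near its left corner (cartridge frame -75, 50, 0 mm). To press this corner down, press on the body's top between ledge and grip bar, left of the middle.
- corner_right (a point): The same at the right corner (cartridge frame -75, -50, 0 mm).
- cleaner: Bench air cleaner, fixed: light-grey low tray with a blower housing at its +x end, roughly away from the robot. Origin: on the bench under the pocket's centre, z up. In mm: floor z = 14; side walls' inner faces y = +-60, tops z = 28; the housing's face x = 75 stops the tongue (housing to x = 115, 44 high); low stop at x = -78, top z = 24; catch housings x = -83 to -106, to z = 48.
- lip_edge (a point): Middle of the lip's free lower edge (cleaner frame 61, 0, 30 mm). The lip, 110 mm wide, 6 mm thick, reaches 14 mm out from the housing's face, 16 mm above the floor. The cartridge enters tongue end down, tilted 12 to 20 degrees, and swings down about the tongue; seated, its origin is at cleaner x = -3 to 0, y within 5, z = 14 mm, axes parallel.
- catch_left (a joint): Left spring catch, black, 24 mm wide, at cleaner y = 34 mm: 0 = sprung out, up to 0.012 m = pushed back to -x. Nose to x = -71 mm, flat underside at z = 26 mm (2 mm over the seated ledge); its upper face slopes up and back to x = -80, z = 45 mm, so the ledge pressed down drives it back, and it springs out over the ledge. Takes about 3 to 10 N.
- catch_right (a joint): Right spring catch, the same at cleaner y = -34 mm.
- stamp: Bystander, loose: rubber stamp with a wooden handle, 26x50x68 mm, standing; origin at the centre of its underside.
- tape_measure: Bystander, loose: yellow tape measure, 35x75x62 mm, standing; origin at the centre of its underside.

How it is judged:
By the outcome, as a careful person would: the job done as asked, in the order asked, and still so for the second after the job is handed in, with the robot touching nothing.
It also fails if it takes over 53 s, if anything falls off the work surface, if the arm or the gripper's body presses on something with over 40 N, if the wrist force passes 120 N, or if a joint passes its speed limit or range.

### The arm

A 7-joint arm with a two-finger parallel gripper is mounted at the origin on a cart in front of the work surface, level with it; the furniture and walls round the work are solid. World frame = base frame: x ahead of the robot, y to its left, z up, the work surface at z = 0. Lengths are in m, angles in rad, forces in N, time in s.
With the tool pointing down it reaches from about 0.425 to 0.925 m from the base axis. Payload 6.8 kg.
Tool frame: the origin (TCP) lies at the very end of the fingers, on their centre line; the grasp point (between the pads) lies 19 mm behind it (r.tcp_to_grasp is the distance from the TCP to the grasp point, in m); z points along the fingers, y is the line along which they close (so a half turn about z gives the same grasp; the last joint's range is limited). The gripper opens to 85 mm and grips with 20 to 120 N. Pads are 22 mm wide; open, the fingers measure 114 mm over their backs; the gripper's body (76 mm by 85 mm) begins 54 mm behind the grasp point. The pads swing forward as they close: fully open they stand 13 mm farther back than shut.
Start: joints at [-0.108, 0.477, 0.022, 1.555, -0.011, 1.109, -0.083], TCP at [0.675, 0, 0.231] pointing down, gripper open.
Joint ranges: [-2.96, 2.96], [-0.34, 2.1], [-1.41, 1.46], [0.24, 2.44], [-1.37, 4.51], [0.17, 1.92], [-2.96, 2.96]. Speed limits (rad/s): [2.39, 2.39, 3.14, 3.14, 3.14, 3.14, 3.14].

### API

Orientations are given as a rotation vector (axis times angle).
In Python, from bench import r gives the robot as it stands.
- The arm moves only by the tool step_arm, never from a script. Its argument "moves" is a list of rows, each a list of 7 numbers: the shift along the tool's x, y, z in mm, then the turn, a rotation vector about the tool's x, y, z in rad, then the finger opening in mm, from 0 to 85.4. A call has 1 to 8 rows; each row is the pose to reach, as a shift and turn from the pose commanded when the call began, along the tool's axes at that moment; what a row does not reach only later rows make up. A row lasts 1/10 s, in which the tool goes at most 50 mm and 8.59 degrees, less where a joint would pass 70% of its speed; a pose out of reach is approached as far as the arm can. A call with a gripper value outside its range is refused whole. The fingers move at their own pace and stop on an object; "grip_force" is the grip in N (left out, the last holds). Time passes only in rows, so rows that repeat a pose let the fingers close. It gives the time, the measured TCP pose, the force, the opening and the grip force at its end, in the units of the state.
- r.get_obs(): the state, without advancing time (a new reading comes with each control period).
- r.grab_frame(name): name is "scene" or "side" or "wrist"; returns a dict with "image" (400x640x3 uint8, red, green, blue), "depth" (400x640 float32, m along the optical axis (not along the pixel's ray), 0 where there is no reading), "mtx" (3x3 intrinsics, pixels), "rvec" (rotation vector, rad) and "tvec" (3), from world to camera coordinates, as OpenCV has them. Camera axes: x right, y down, z forward; pixel columns grow to the right and rows downward; lengths in m; the calibration is good to about 2 mm. A picture is of the moment at which its call begins.
- r.hand_in(): hands the job in; it is judged then, once.
The state is a dict: "clock": time; "joints": joint angles; "qvel": joint speeds; "tau": joint torques, N m; "tcp_pos": TCP position; "orientation": TCP orientation; "contact_force": force on the tool from outside, world axes, zero at the start; "moment": the same for the moment, N m; "grip_width": finger opening in m; "gripper_force": force on a finger pad.
Only numpy, scipy, OpenCV 4.12 (cv2) and the standard library are available. Lean on these libraries where they do the work, as an engineer would, in place of code of your own. Each camera call takes 0.05 s, during which the arm holds its last target. There are 200 camera calls.

## Working session

There is one attempt and no reset: what is moved stays moved. The work goes in short steps, Python scripts to look and compute and a tool call to move; the robot and the scene stay as the last step left them, time stands still between calls to the robot, and variables do not carry over. Pictures are saved under pics/ and viewed, at most 12 in all, crops included, and the job is handed in when it is done.

Besides the shell and the picture viewer there is one more tool, called after "Emit:" as name(argument=value, ...), one argument or row to a line, values as JSON. step_arm: Moves the arm, as the interface text tells. Its arguments: {"type":"object","properties":{"moves":{"type":"array","items":{"type":"array","items":{"type":"number"}}},"grip_force":{"type":"number"}},"required":["moves"]}

```bash
mkdir -p pics; ls; cat > h.py <<'E'
import numpy as np, cv2
from bench import r
def grab(n,save=None):
    f=r.grab_frame(n)
    if save: cv2.imwrite('pics/'+save,f['image'][:,:,::-1])
    return f
def cloud(f):
    R=cv2.Rodrigues(np.array(f['rvec']))[0]; t=np.array(f['tvec']).ravel(); K=f['mtx']; d=f['depth']
    v,u=np.mgrid[:d.shape[0],:d.shape[1]]
    c=np.stack([(u-K[0,2])/K[0,0]*d,(v-K[1,2])/K[1,1]*d,d],-1)
    w=(c-t)@R
    w[d<=0]=np.nan
    return w
E
python3 - <<'E'
from h import *
fs={n:grab(n) for n in('scene','side')}
cv2.imwrite('pics/a.png',fs['scene']['image'][:,:,::-1]);cv2.imwrite('pics/b.png',fs['side']['image'][:,:,::-1])
np.savez('a.npz',s=cloud(fs['scene']),d=cloud(fs['side']))
for f in fs.values():
  R=cv2.Rodrigues(np.array(f['rvec']))[0]; print(-R.T@np.array(f['tvec']).ravel(), R[2])
print(r.get_obs())
E
```

```text
pics
[-0.23691298  0.58687247  0.75986816] [ 0.5981237  -0.57170842 -0.56160264]
[0.21394844 1.12629682 0.67039197] [ 0.20031289 -0.87768871 -0.43535879]
{'clock': 0.1, 'joints': array([-0.10810262,  0.47775344,  0.02237439,  1.5563328 , -0.01151112,
        1.10927199, -0.08312117]), 'qvel': array([-5.36821599e-05, -3.16211174e-03, -1.05395517e-03, -1.53607053e-03,
        1.40180889e-03,  7.99693246e-04,  9.51599988e-04]), 'tau': array([ 5.69385389e-03, -5.97765398e+01,  1.61440808e+00, -2.81952703e+01,
        1.29656185e-02,  5.02699884e-03, -1.13572563e-05]), 'tcp_pos': array([ 6.74483130e-01, -2.43762193e-05,  2.30407749e-01]), 'orientation': array([-2.22072204e+00, -2.22065213e+00,  1.95044369e-03]), 'contact_force': array([-0.27250831, -0.09617948,  0.98523209]), 'moment': array([ 0.06304355,  0.00454159, -0.00530629]), 'gripper_force': 0.0, 'grip_width': 0.08553772655261035}
```

View pics/a.png

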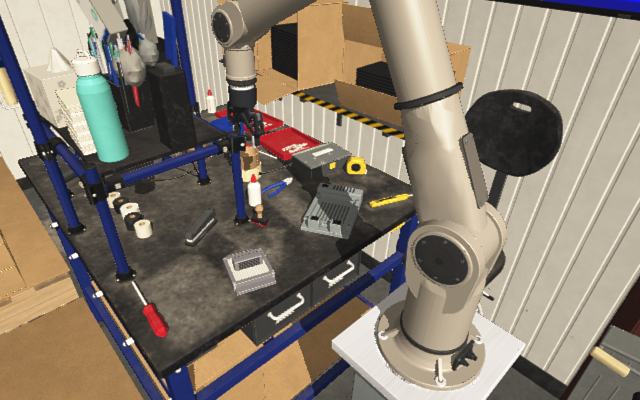

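View pics/b.png

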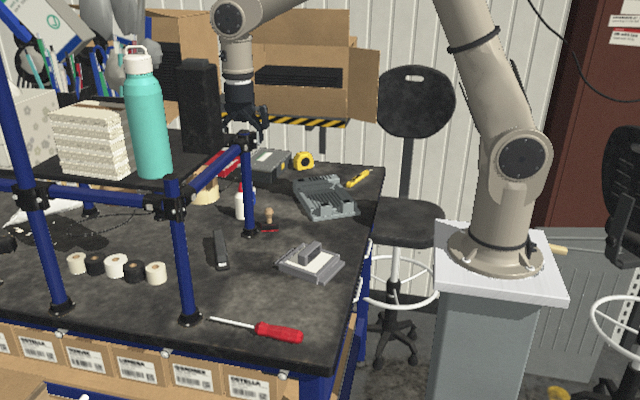

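Scene view: the filter is at (248,270) and the cleaner at (333,208), with the stamp near (260,215) and the tape at (356,166). A blue rack post stands at (240,180). Next I'll measure with the depth clouds.

```bash
python3 - <<'E'
from h import *
z=np.load('a.npz')
np.set_printoptions(precision=3,suppress=True)
S=z['s'];D=z['d']
for nm,W,(u,v) in [('filter',S,(248,270)),('cleaner',S,(333,208)),('stamp',S,(259,210)),('tape',S,(356,166)),('post',S,(240,200)),('posttop',S,(240,140)),('bar',S,(190,160)),('filter',D,(311,262)),('cleaner',D,(325,200)),('stamp',D,(268,218)),('tape',D,(302,160)),('stapler',S,(200,228)),('glue',S,(254,190)),('knife',S,(390,200)),('dust',S,(320,160))]:
    print(nm,W[v,u])
# top-down height map x .40..0.95, y -.4...5, 1.25mm
g=1.25e-3
H=np.zeros((480,640),np.float32)
for W in(S,D):
    p=W.reshape(-1,3);p=p[np.isfinite(p).all(1)]
    p=p[(p[:,0]>.3)&(p[:,0]<.9)&(p[:,1]>-.3)&(p[:,1]<.5)&(p[:,2]<.2)&(p[:,2]>-.01)]
    i=((.9-p[:,0])/g).astype(int).clip(0,479);j=((.5-p[:,1])/g).astype(int).clip(0,639)
    np.maximum.at(H,(i,j),p[:,2])
im=cv2.applyColorMap(np.uint8(np.clip(H/.08,0,1)*255),cv2.COLORMAP_JET)
cv2.imwrite('pics/h.png',cv2.dilate(im,np.ones((2,2))))
E
```

```text
filter [0.432 0.182 0.025]
cleaner [ 0.497 -0.194  0.014]
stamp [0.59  0.028 0.06 ]
tape [ 0.609 -0.424  0.038]
post [0.634 0.063 0.089]
posttop [0.626 0.05  0.282]
bar [0.635 0.195 0.268]
filter [0.441 0.184 0.019]
cleaner [ 0.482 -0.17   0.01 ]
stamp [0.599 0.033 0.039]
tape [ 0.617 -0.407  0.039]
stapler [0.658 0.19  0.035]
glue [ 0.687 -0.023  0.062]
knife [ 0.403 -0.367  0.017]
dust [ 0.706 -0.332  0.055]
```

View pics/h.png

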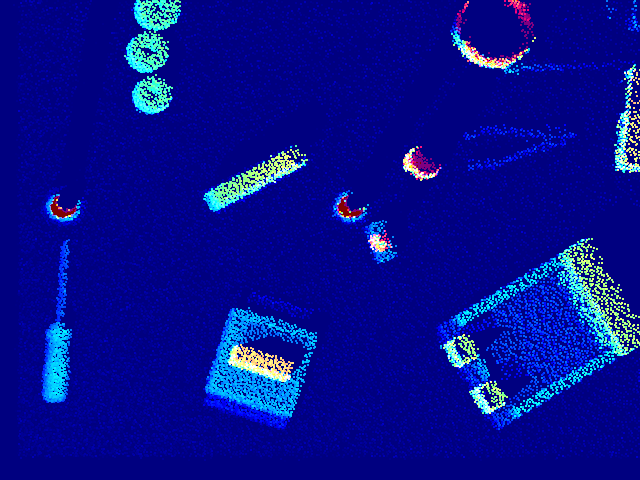

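The height map shows the filter near px (262,357), with its tongue away from the robot (yaw about -20°). The cleaner is near (540,335) with yaw about -60°. I'll fit height models to both.

```bash
cat >> h.py <<'E'
from scipy.optimize import minimize
FB=[(-75,-59,-52,52,10),(-59,51,-55,55,24),(51,75,-40,40,7),(-16,8,-38,38,54)]
CB=[(-78,75,-60,60,14),(-78,75,60,68,28),(-78,75,-68,-60,28),(75,115,-65,65,44),(61,75,-55,55,36),(-106,-83,22,46,48),(-106,-83,-46,-22,48)]
def height(B,q):
    h=np.zeros(len(q))
    for a,b,c,d,z in B:
        h=np.where((q[:,0]>a/1e3)&(q[:,0]<b/1e3)&(q[:,1]>c/1e3)&(q[:,1]<d/1e3),np.maximum(h,z/1e3),h)
    return h
def fit(B,P,p0,rad,dz=0):
    p=P.reshape(-1,3);p=p[np.isfinite(p).all(1)]
    p=p[(np.hypot(p[:,0]-p0[0],p[:,1]-p0[1])<rad)&(p[:,2]>-.02)&(p[:,2]<.1)]
    def c(x):
        a=x[2];R=np.array([[np.cos(a),-np.sin(a)],[np.sin(a),np.cos(a)]])
        e=p[:,2]-dz-x[3]-height(B,(p[:,:2]-x[:2])@R)
        return np.mean(np.minimum(np.abs(e),.008))
    best=None
    x=np.array(list(p0)+[0.])
    for s in (.012,.005,.002):
        S=np.vstack([x]+[x+np.eye(4)[i]*[s,s,s*8,s/3] for i in range(4)])
        o=minimize(c,x,method='Nelder-Mead',options=dict(initial_simplex=S,xatol=1e-5,fatol=1e-8,maxiter=600)); x=o.x
    return x,o.fun,len(p)
E
python3 - <<'E'
from h import *
np.set_printoptions(precision=4,suppress=True)
z=np.load('a.npz')
for k in 'sd':
    print(k,'filter',fit(FB,z[k],(.452,.172,-.34),.11))
    print(k,'cleaner',fit(CB,z[k],(.485,-.19,-1.04),.15))
E
```

```text
s filter (array([ 0.4533,  0.1688, -0.3212,  0.0011]), np.float64(0.0021201455484859658), 3823)
s cleaner (array([ 0.483 , -0.1765, -1.0463,  0.0017]), np.float64(0.003073505031386745), 4215)
d filter (array([ 0.4506,  0.173 , -0.3006, -0.0029]), np.float64(0.00239680120504555), 3589)
d cleaner (array([ 0.4795, -0.1736, -1.0042, -0.0035]), np.float64(0.003533754991056582), 3514)
```

Emit:
step_arm(
  moves=[
    [-160,-180,-40,0,0,0,85],
    [-160,-180,-40,0,0,0,85],
    [-160,-180,-40,0,0,0,85],
    [-160,-180,-40,0,0,0,85],
    [-160,-180,-40,0,0,0,85],
    [-160,-180,-40,0,0,0,85],
    [-160,-180,-40,0,0,0,85],
    [-160,-180,-40,0,0,0,85],
  ],
)

```text
clock: 0.9
tcp_pos: [0.4956, -0.1589, 0.2711]
orientation: [-2.22, -2.223, -0.001]
contact_force: [0.3, -0.1, 0.1]
grip_width: 0.085
gripper_force: 0.0
```

```bash
python3 - <<'E'
from h import *
np.set_printoptions(precision=4,suppress=True)
f=grab('wrist','w1.png');o=r.get_obs();print(o['tcp_pos'],o['orientation'],o['clock'])
R=cv2.Rodrigues(np.array(f['rvec']))[0]; print(-R.T@np.array(f['tvec']).ravel(), R[2])
W=cloud(f)
print(fit(CB,W,(.482,-.175,-1.04),.15))
E
```

```text
[ 0.4957 -0.1587  0.2709] [-2.2187 -2.2233 -0.0001] 0.95
[ 0.4953 -0.0815  0.414 ] [ 0.0012 -0.304  -0.9527]
(array([ 0.4833, -0.175 , -1.033 ,  0.0002]), np.float64(0.0016971964859042578), 44978)
```

View pics/w1.png

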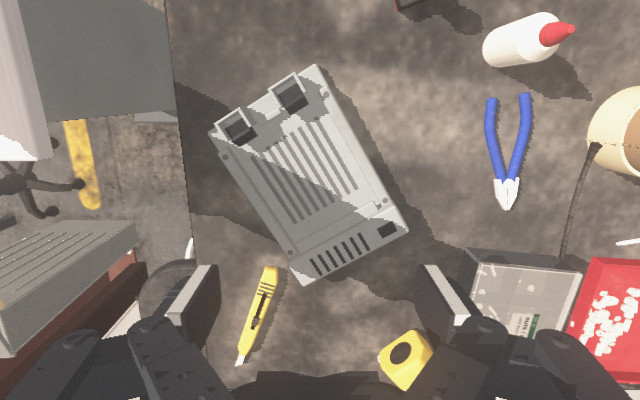

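Wrist view: the cleaner is centred at about (310,175), with catches at (238,127) and (290,92) and the lip end at (350,250). The fit agrees with the scene camera, so I'll go above the filter.

Emit:
step_arm(
  moves=[
    [330,-45,30,0,0,0.31,85],
    [330,-45,30,0,0,0.31,85],
    [330,-45,30,0,0,0.31,85],
    [330,-45,30,0,0,0.31,85],
    [330,-45,30,0,0,0.31,85],
    [330,-45,30,0,0,0.31,85],
    [330,-45,30,0,0,0.31,85],
    [330,-45,30,0,0,0.31,85],
  ],
)

```text
clock: 1.75
tcp_pos: [0.4479, 0.1785, 0.2406]
orientation: [-2.523, -1.866, -0.001]
contact_force: [0.6, 0.2, 0.6]
grip_width: 0.0849
gripper_force: 0.0
```

```bash
python3 - <<'E'
from h import *
np.set_printoptions(precision=4,suppress=True)
f=grab('wrist','w2.png');o=r.get_obs();print(o['tcp_pos'],o['orientation'],o['clock'])
W=cloud(f)
x,c,n=fit(FB,W,(.453,.17,-.31),.11);print(x,c,n)
from scipy.spatial.transform import Rotation as Ro
T=Ro.from_rotvec(o['orientation'])
a=x[2];Rz=Ro.from_euler('z',a)
goal=np.array([x[0],x[1],0])+Rz.apply([-.004,0,.027])
print('goal',goal,'tool shift mm',1e3*T.inv().apply(goal-o['tcp_pos']))
G=Rz*Ro.from_rotvec([-np.pi/2**.5,-np.pi/2**.5,0]); print('turn',(T.inv()*G).as_rotvec())
# bar top only
q=Rz.inv().apply(W.reshape(-1,3)-[x[0],x[1],0]);m=(abs(q[:,2]-.054)<.006)&(abs(q[:,0])<.05)&(abs(q[:,1])<.06);q=q[m];print('bar',np.percentile(q,[2,50,98],axis=0))
E
```

```text
[0.4489 0.1747 0.2407] [-2.5281 -1.8624  0.001 ] 1.8
[ 0.4528  0.1705 -0.3137  0.    ] 0.0009081360626250608 28030
goal [0.449  0.1718 0.027 ] tool shift mm [ -2.8847   1.3545 213.6578]
turn [-0.0016 -0.0004  0.0127]
bar [[-0.0159 -0.0345  0.0504]
 [-0.0041  0.0028  0.0539]
 [ 0.008   0.0372  0.0555]]
```

Emit:
step_arm(
  moves=[
    [1,-1,50,0,0,0.004,85],
    [2,-1,100,0,0,0.004,85],
    [2,-1,145,0,0,0.004,85],
    [2,-1,175,0,0,0.004,85],
    [2,-1,195,0,0,0.004,85],
    [2,-1,207,0,0,0.004,85],
    [2,-1,213,0,0,0.004,85],
    [2,-1,213,0,0,0.004,85],
  ],
)

```text
clock: 2.6
tcp_pos: [0.4499, 0.1721, 0.0281]
orientation: [2.542, 1.847, -0.001]
contact_force: [-0.2, -0.5, -0.0]
grip_width: 0.0849
gripper_force: 0.0
```

Emit:
step_arm(
  grip_force=80,
  moves=[
    [0,0,0,0,0,0,10],
    [0,0,0,0,0,0,10],
    [0,0,0,0,0,0,10],
    [0,0,0,0,0,0,10],
    [0,0,0,0,0,0,10],
    [0,0,0,0,0,0,10],
    [0,0,0,0,0,0,10],
  ],
)

```text
clock: 3.3
tcp_pos: [0.4499, 0.1724, 0.029]
orientation: [2.541, 1.847, 0.001]
contact_force: [-1.8, -0.8, 6.7]
grip_width: 0.0225
gripper_force: 79.6
```

Emit:
step_arm(
  moves=[
    [0,0,-10,0,0,0,10],
    [0,0,-30,0,0,0,10],
    [0,0,-60,0,0,0,10],
    [0,0,-90,0,0,0,10],
    [0,0,-110,0,0,0,10],
    [0,0,-110,0,0,0,10],
  ],
)

```text
clock: 3.9
tcp_pos: [0.4512, 0.1729, 0.1411]
orientation: [2.541, 1.846, 0.008]
contact_force: [0.4, 0.5, -4.4]
grip_width: 0.0229
gripper_force: 79.1
```

```bash
cat >> h.py <<'E'
from scipy.spatial.transform import Rotation as Ro
T0=Ro.from_rotvec([-np.pi/2**.5,-np.pi/2**.5,0])
def held(W,o,init=(0,0,0,0,0,0)):
    """fit held filter pose: returns origin (filter) and rotation in tool frame. tool->aligned frame A: x=tool y,y=tool x,z=-tool z"""
    T=Ro.from_rotvec(o['orientation'])
    A=T*T0.inv()            # world rot of an aligned frame
    p=W.reshape(-1,3);p=p[np.isfinite(p).all(1)]
    q=A.inv().apply(p-o['tcp_pos'])
    q=q[(abs(q[:,0])<.1)&(abs(q[:,1])<.08)&(q[:,2]<.015)&(q[:,2]>-.04)]
    q0=np.array([.004,0,-.027])
    def c(x):
        s=Ro.from_rotvec([x[3],x[4],x[5]]).inv().apply(q-q0-x[:3])
        e=s[:,2]-height(FB,s)
        return np.mean(np.minimum(np.abs(e),.006))
    x=np.array(init,float)
    for s in (.004,.002,.001):
        S=np.vstack([x]+[x+np.eye(6)[i]*s*(1 if i<3 else 8) for i in range(6)])
        m=minimize(c,x,method='Nelder-Mead',options=dict(initial_simplex=S,maxiter=500,xatol=1e-5,fatol=1e-8));x=m.x
    return q0+x[:3],x[3:],m.fun,len(q)
E
python3 - <<'E'
from h import *
np.set_printoptions(precision=4,suppress=True)
f=grab('wrist','w3.png');o=r.get_obs();print(o['tcp_pos'],o['orientation'],o['clock'],o['contact_force'],o['moment'])
print(held(cloud(f),o))
E
```

```text
[0.4502 0.1724 0.1393] [2.5411 1.8463 0.0041] 3.95 [ 0.7094  0.3323 -4.5816] [-0.0361  0.0347  0.0365]
(array([ 0.005 ,  0.0001, -0.0276]), array([-0.0008, -0.0031, -0.0004]), np.float64(0.0012648467914172343), 35615)
```

View pics/w3.png

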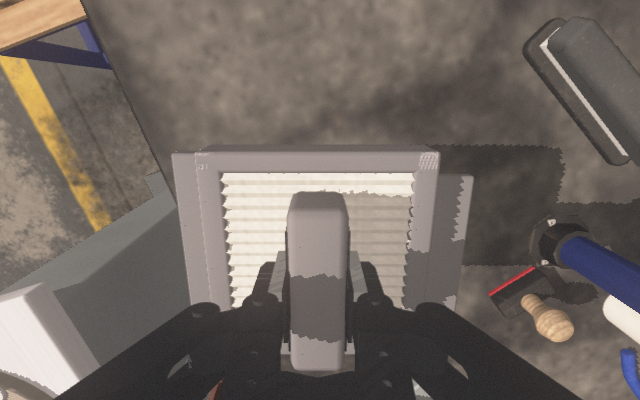

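The cartridge is gripped square: bar at (318,280), tongue side at the right (455,240), ledge at the left (182,200). Next I'll plan the insertion poses.

```bash
cat >> h.py <<'E'
C=np.array([.4833,-.175,0]);CY=-1.033
HO=np.array([.005,0,-.0276])
def toolpose(tipx,tipz,deg,y=0):
    A=Ro.from_euler('z',CY)*Ro.from_euler('y',np.deg2rad(deg))
    tip=C+Ro.from_euler('z',CY).apply([tipx/1e3,y/1e3,tipz/1e3])
    return tip-A.apply(HO+[.075,0,0]),A*T0
def rel(p,T,o):
    T1=Ro.from_rotvec(o['orientation'])
    return np.r_[1e3*T1.inv().apply(p-o['tcp_pos']),(T1.inv()*T).as_rotvec()]
E
python3 - <<'E'
from h import *
np.set_printoptions(precision=3,suppress=True)
o=r.get_obs()
for a in [(52,80,0),(52,80,16)]: p,T=toolpose(*a);print(a,p,rel(p,T,o))
E
```

```text
(52, 80, 0) [ 0.469 -0.151  0.108] [-301.781  117.677   31.437    0.001   -0.002    0.719]
(52, 80, 16) [ 0.474 -0.16   0.129] [-308.795  125.776   10.459    0.268    0.098    0.714]
```

Emit:
step_arm(
  moves=[
    [-40,16,-5,0,0,0.1,10],
    [-85,34,-10,0,0,0.2,10],
    [-130,53,-10,0,0,0.32,10],
    [-175,71,-10,0,0,0.44,10],
    [-220,90,-10,0.05,0.02,0.55,10],
    [-265,108,-5,0.12,0.04,0.65,10],
    [-300,122,0,0.2,0.07,0.714,10],
    [-309,126,5,0.268,0.098,0.714,10],
  ],
)

```text
clock: 4.75
tcp_pos: [0.4728, -0.1664, 0.1316]
orientation: [-2.771, -0.75, 0.113]
contact_force: [0.4, 0.2, -3.6]
grip_width: 0.0226
gripper_force: 79.4
```

Emit:
step_arm(
  moves=[
    [0,0,0,0,0,0,10],
    [0,0,0,0,0,0,10],
    [0,0,0,0,0,0,10],
  ],
)

```text
clock: 5.05
tcp_pos: [0.4735, -0.1588, 0.1326]
orientation: [-2.766, -0.766, 0.113]
contact_force: [0.1, 0.4, -2.9]
grip_width: 0.0228
gripper_force: 79.7
```

```bash
python3 - <<'E'
from h import *
np.set_printoptions(precision=3,suppress=True)
f=grab('wrist','w4.png');o=r.get_obs();print(o['clock'],o['tcp_pos'],o['contact_force'],o['moment'])
W=cloud(f);print(held(W,o))
# refit the cleaner using only visible non-filter points
for a in [(52,80,16),(55,40,16),(56,18,16),(74,15.5,16)]: p,T=toolpose(*a);print(a,rel(p,T,o))
E
```

```text
5.1 [ 0.474 -0.159  0.133] [ 0.06   0.516 -2.845] [-0.395 -0.314 -0.052]
(array([ 0.004, -0.001, -0.03 ]), array([-0.002, -0.001, -0.   ]), np.float64(0.00129091618960041), 35817)
(52, 80, 16) [-0.12   2.785  3.783 -0.001  0.004  0.003]
(55, 40, 16) [-0.023 16.722 41.396 -0.001  0.004  0.003]
(56, 18, 16) [ 0.033 23.763 62.263 -0.001  0.004  0.003]
(74, 15.5, 16) [-0.021 41.752 59.692 -0.001  0.004  0.003]
```

View pics/w4.png

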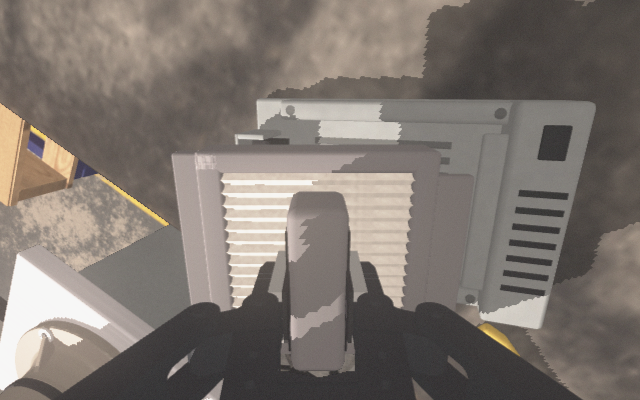

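The tilted cartridge is above the tray, with its tongue edge at (472,235) short of the lip at (490,220), aligned with the tray walls. Lowering it now.

Emit:
step_arm(
  moves=[
    [0,7,15,0,0,0,10],
    [0,16,40,0,0,0,10],
    [0,21,52,0,0,0,10],
    [0,23,58,0,0,0,10],
    [0,24,60,0,0,0,10],
    [0,24,60,0,0,0,10],
    [0,24,60,0,0,0,10],
  ],
)

```text
clock: 5.8
tcp_pos: [0.4778, -0.1664, 0.0697]
orientation: [-2.768, -0.763, 0.109]
contact_force: [0.4, -0.1, -2.7]
grip_width: 0.0225
gripper_force: 79.7
```

```bash
python3 - <<'E'
from h import *
np.set_printoptions(precision=3,suppress=True)
f=grab('wrist','w5.png');grab('side','s5.png');o=r.get_obs();print(o['clock'],o['tcp_pos'],o['contact_force'],o['moment'])
W=cloud(f)
h=held(W,o);print(h)
A=Ro.from_rotvec(o['orientation'])*T0.inv();zc=Ro.from_euler('z',CY)
print('tip in cleaner',1e3*zc.inv().apply(o['tcp_pos']+A.apply(h[0]+[.075,0,0])-C),(zc.inv()*A).as_rotvec())
# cleaner y/yaw from visible parts
p=W.reshape(-1,3);p=p[np.isfinite(p).all(1)];q=A.inv().apply(p-o['tcp_pos'])-h[0]
m=~((abs(q[:,0])<.08)&(abs(q[:,1])<.058)&(q[:,2]>-.004))
print(fit(CB,p[m],(C[0],C[1],CY),.15))
for a in [(74,15.5,16)]: p,T=toolpose(*a);print(a,rel(p,T,o))
i=cv2.imread('pics/s5.png')[150:260,250:410];cv2.imwrite('pics/s5c.png',cv2.resize(i,None,fx=4,fy=4))
E
```

```text
5.9 [ 0.478 -0.166  0.07 ] [-0.28  -0.281 -3.306] [-0.493 -0.247  0.015]
(array([ 0.004, -0.001, -0.029]), array([-0.004,  0.001,  0.001]), np.float64(0.002907331346625467), 58613)
tip in cleaner [58.072 -0.903 19.607] [-0.002  0.278  0.   ]
(array([ 0.489, -0.174, -1.014,  0.   ]), np.float64(0.0013382997429169292), 94113)
(74, 15.5, 16) [ 0.351 15.853  1.309  0.001  0.002  0.   ]
```

View pics/s5c.png

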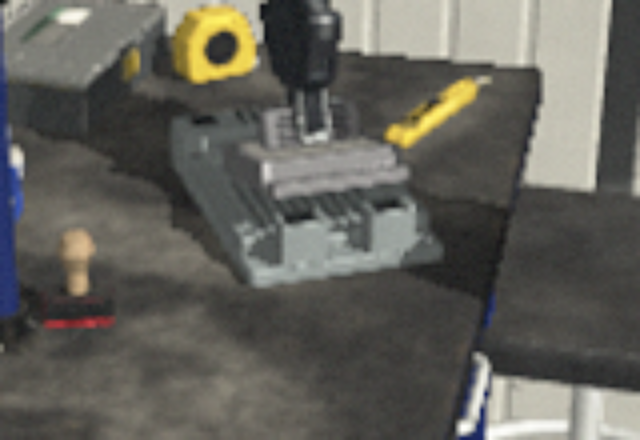

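```bash
python3 - <<'E'
from h import *
np.set_printoptions(precision=1,suppress=True)
zc=Ro.from_euler('z',CY)
z=np.load('a.npz');W5=cloud(grab('wrist'))
for n,W in(('s',z['s']),('d',z['d']),('w',W5)):
    p=W.reshape(-1,3);p=p[np.isfinite(p).all(1)];q=1e3*zc.inv().apply(p-C)
    for s in (1,-1):
        m=(abs(q[:,2]-28)<3)&(abs(q[:,0])<50)&(s*q[:,1]>50)&(s*q[:,1]<80)
        if m.sum()>20: 
            print(n,s,m.sum(),np.percentile(q[m,1],[3,50,97]))
            for lo in(-50,0): k=m&(q[:,0]>lo)&(q[:,0]<lo+50); print('   ',np.median(q[k,1]))
    m=(abs(q[:,2]-44)<3)&(q[:,0]>60)&(q[:,0]<130)&(abs(q[:,1])<80)
    if m.sum()>20: print('  housing x',np.percentile(q[m,0],[3,97]),'y',np.percentile(q[m,1],[2,98]))
E
```

```text
s 1 75 [58.7 64.6 72.1]
    64.47660350623016
    65.62919672920064
s -1 68 [-74.6 -67.8 -61.8]
    -67.22073546289778
    -68.36593641377345
  housing x [ 74.6 113.4] y [-72.9  69.3]
  housing x [ 69.6 104.1] y [-65.   69.1]
w 1 5255 [60.2 66.9 73.1]
    66.84065414760465
    66.88498677923832
  housing x [ 76.5 112.6] y [-50.8  72.2]
```

Emit:
step_arm(
  moves=[
    [0,4,-0.5,0,0,0,10],
    [0,8,-0.5,0,0,0,10],
    [0,12,-0.5,0,0,0,10],
    [0,14,-0.5,0,0,0,10],
    [0,14,-0.5,0,0,0,10],
  ],
)

```text
clock: 6.45
tcp_pos: [0.4843, -0.1784, 0.0654]
orientation: [-2.768, -0.762, 0.111]
contact_force: [0.6, -0.9, -4.0]
grip_width: 0.0229
gripper_force: 79.7
```

```bash
python3 - <<'E'
from h import *
np.set_printoptions(precision=3,suppress=True)
f=grab('wrist','w6.png');o=r.get_obs();print(o['clock'],o['tcp_pos'],o['contact_force'],o['moment'])
A=Ro.from_rotvec(o['orientation'])*T0.inv();zc=Ro.from_euler('z',CY)
for H in ([.004,0,-.029],HO): print('tip in cleaner',1e3*zc.inv().apply(o['tcp_pos']+A.apply(np.array(H)+[.075,0,0])-C),(zc.inv()*A).as_rotvec())
E
```

```text
6.5 [ 0.484 -0.178  0.065] [-0.395  0.033 -3.643] [-0.432 -0.253 -0.004]
tip in cleaner [71.072 -0.913 15.82 ] [-0.003  0.279 -0.   ]
tip in cleaner [72.419 -0.91  16.89 ] [-0.003  0.279 -0.   ]
```

View pics/w6.png

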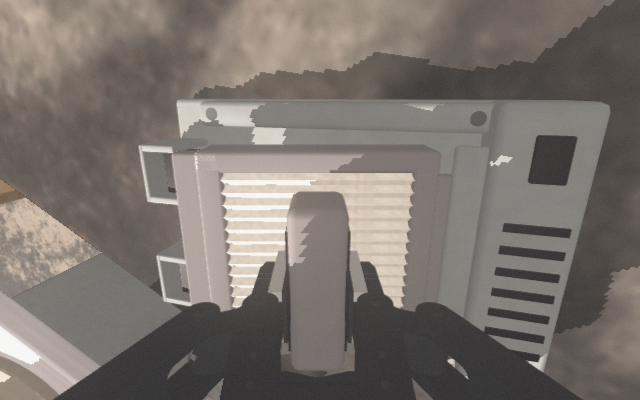

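The tongue has gone under the lip: the lip strip at (470,230) now covers the tongue end, and there is no contact force. Now the swing down about the tongue tip.

```bash
python3 - <<'E'
from h import *
np.set_printoptions(precision=3,suppress=True)
o=r.get_obs()
for a in [(73,16.5,14),(73,16,11),(73,16,8.5),(73,15.5,7),(73,15,5)]: p,T=toolpose(*a);print(a,rel(p,T,o))
E
```

```text
(73, 16.5, 14) [ 0.809 -0.254  3.037 -0.035  0.003 -0.   ]
(73, 16, 11) [ 0.821 -1.302  7.787 -0.087  0.003 -0.   ]
(73, 16, 8.5) [ 0.829 -2.118 11.388 -0.131  0.003 -0.   ]
(73, 15.5, 7) [ 0.836 -2.394 14.045 -0.157  0.003 -0.   ]
(73, 15, 5) [ 0.845 -2.719 17.443 -0.192  0.003 -0.   ]
```

Emit:
step_arm(
  moves=[
    [0,0,3,-0.035,0,0,10],
    [0,-0.5,5.5,-0.06,0,0,10],
    [0,-1.3,7.8,-0.087,0,0,10],
    [0,-1.7,9.5,-0.109,0,0,10],
    [0,-2.1,11.4,-0.131,0,0,10],
    [0,-2.1,11.4,-0.131,0,0,10],
  ],
)

```text
clock: 7.1
tcp_pos: [0.4816, -0.1731, 0.0554]
orientation: [-2.891, -0.799, 0.062]
contact_force: [-0.2, -0.5, -3.1]
grip_width: 0.0227
gripper_force: 79.8
```

Emit:
step_arm(
  moves=[
    [0,0,1.5,-0.017,0,0,10],
    [0,-0.2,3,-0.03,0,0,10],
    [0,-0.2,3,-0.03,0,0,10],
  ],
)

```text
clock: 7.4
tcp_pos: [0.4814, -0.1728, 0.0524]
orientation: [-2.919, -0.805, 0.05]
contact_force: [0.8, -1.3, -1.7]
grip_width: 0.0228
gripper_force: 80.0
```

Emit:
step_arm(
  moves=[
    [0,0,0,0,0,0,50],
    [0,0,0,0,0,0,50],
    [0,0,0,0,0,0,50],
    [0,0,0,0,0,0,50],
    [0,0,-20,0,0,0,50],
    [0,0,-50,0,0,0,50],
    [0,0,-75,0,0,0,50],
    [0,0,-75,0,0,0,50],
  ],
)

```text
clock: 8.2
tcp_pos: [0.4882, -0.1817, 0.1299]
orientation: [-2.922, -0.805, 0.043]
contact_force: [0.3, -0.4, -0.2]
grip_width: 0.0499
gripper_force: 0.0
```

```bash
cat >> h.py <<'E'
def seat(W,x0=(-2,0,16,0,5,0)):
    """filter pose in cleaner frame: x,y,z mm, rx,ry,rz deg"""
    zc=Ro.from_euler('z',CY);p=W.reshape(-1,3);p=p[np.isfinite(p).all(1)]
    q=1e3*zc.inv().apply(p-C);q=q[(q[:,0]>-76)&(q[:,0]<58)&(abs(q[:,1])<58)&(q[:,2]>10)&(q[:,2]<90)]
    def c(x):
        s=Ro.from_euler('xyz',x[3:],degrees=True).inv().apply(q-x[:3])
        return np.mean(np.minimum(abs(s[:,2]-1e3*height(FB,s/1e3)),6))
    x=np.array(x0,float)
    for s in(4,2,1):
        S=np.vstack([x]+[x+np.eye(6)[i]*s for i in range(6)])
        m=minimize(c,x,method='Nelder-Mead',options=dict(initial_simplex=S,maxiter=600,xatol=1e-3,fatol=1e-5));x=m.x
    e=Ro.from_euler('xyz',x[3:],degrees=True)
    return x,m.fun,[e.apply(v)+x[:3] for v in([75,0,0],[-75,50,0],[-75,-50,0])]
def press(fx,y,z,o,tilt=0):
    p=C+Ro.from_euler('z',CY).apply(np.array([fx,y,z])/1e3)
    return rel(p,Ro.from_euler('z',CY)*Ro.from_euler('y',np.deg2rad(tilt))*T0,o)
E
python3 - <<'E'
from h import *
np.set_printoptions(precision=3,suppress=True)
f=grab('wrist','w7.png');o=r.get_obs();print(o['clock'],o['tcp_pos'],o['contact_force'],o['moment'])
for v in seat(cloud(f)): print(v)
for y in(32,-32):print(press(-42,y,75,o))
E
```

```text
8.25 [ 0.487 -0.181  0.128] [-0.53   0.404  0.724] [-0.091 -0.056 -0.053]
[-0.176 -1.076 22.352  0.093  7.178 -0.091]
1.3774857054063898
[array([74.236, -1.195, 12.981]), array([-74.498,  49.042,  31.805]), array([-74.677, -50.958,  31.643])]
[ 31.835 -42.602  58.507  -0.116  -0.      0.   ]
[-32.165 -42.618  58.507  -0.116  -0.      0.   ]
```

View pics/w7.png

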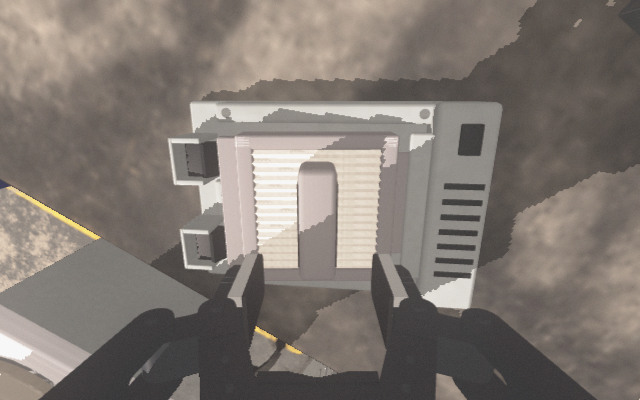

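The released cartridge rests evenly on both catches at (205,158) and (205,245), tongue under the lip, tilt 7.2°. Next I'll press the left side.

Emit:
step_arm(
  grip_force=40,
  moves=[
    [16,-22,10,-0.06,0,0,0],
    [32,-43,20,-0.116,0,0,0],
    [32,-43,40,-0.116,0,0,0],
    [32,-43,58,-0.116,0,0,0],
    [32,-43,58,-0.116,0,0,0],
    [32,-43,58,-0.116,0,0,0],
  ],
)

```text
clock: 8.85
tcp_pos: [0.4872, -0.1217, 0.0736]
orientation: [-3.026, -0.835, 0.008]
contact_force: [-0.4, 0.0, -0.1]
grip_width: 0.0003
gripper_force: 0.0
```

```bash
python3 - <<'E'
from h import *
np.set_printoptions(precision=3,suppress=True)
o=r.get_obs();print(o['tcp_pos'],o['contact_force'],o['grip_width']);print(press(-42,32,52,o),press(-42,32,38,o))
E
```

```text
[ 0.487 -0.122  0.074] [-0.352  0.029 -0.063] 0.00032759277364344513
[ 1.446  1.864 21.608 -0.003  0.004  0.   ] [ 1.503  1.912 35.608 -0.003  0.004  0.   ]
```

Emit:
step_arm(
  moves=[
    [0,0,12,0,0,0,0],
    [0,0,19,0,0,0,0],
    [0,0,22,0,0,0,0],
    [0,0,24,0,0,0,0],
    [0,0,25,0,0,0,0],
  ],
)

```text
clock: 9.35
tcp_pos: [0.4878, -0.1218, 0.049]
orientation: [-3.027, -0.835, 0.005]
contact_force: [0.5, -0.4, -0.4]
grip_width: 0.0002
gripper_force: 0.0
```

Emit:
step_arm(
  moves=[
    [0,0,1,0,0,0,0],
    [0,0,2,0,0,0,0],
    [0,0,3,0,0,0,0],
  ],
)

```text
clock: 9.65
tcp_pos: [0.4879, -0.1217, 0.0462]
orientation: [-3.027, -0.835, 0.004]
contact_force: [-0.2, -1.1, 0.2]
grip_width: 0.0002
gripper_force: 0.0
```

Emit:
step_arm(
  moves=[
    [0,0,1,0,0,0,0],
    [0,0,2,0,0,0,0],
    [0,0,2,0,0,0,0],
  ],
)

```text
clock: 9.95
tcp_pos: [0.4878, -0.1216, 0.0441]
orientation: [-3.027, -0.835, 0.005]
contact_force: [-0.1, 0.0, -0.6]
grip_width: -0.0001
gripper_force: 0.0
```

```bash
python3 - <<'E'
from h import *
np.set_printoptions(precision=2,suppress=True)
f=grab('wrist','w8.png');o=r.get_obs();W=cloud(f)
zc=Ro.from_euler('z',CY);print(1e3*zc.inv().apply(o['tcp_pos']-C))
p=W.reshape(-1,3);p=p[np.isfinite(p).all(1)];q=1e3*zc.inv().apply(p-C)
for y0 in(48,35,20):
  for x0 in(-72,-65,-56,-50,-42,-30,-22,-5,10,25,45):
    m=(abs(q[:,0]-x0)<2)&(abs(q[:,1]-y0)<3)&(q[:,2]<90); print(y0,x0,m.sum(),np.percentile(q[m,2],[5,50,95]) if m.sum()>3 else '')
E
```

```text
[-43.58  31.2   44.14]
48 -72 161 [14.63 24.13 32.5 ]
48 -65 125 [14.68 23.64 24.76]
48 -56 91 [37.12 38.17 39.29]
48 -50 104 [37.34 38.35 39.29]
48 -42 103 [37.33 38.09 39.16]
48 -30 97 [37.19 38.09 39.06]
48 -22 99 [37.17 38.27 39.12]
48 -5 97 [37.25 38.13 38.98]
48 10 93 [37.24 38.35 39.  ]
48 25 92 [37.22 38.19 39.18]
48 45 99 [37.26 38.14 38.93]
35 -72 130 [23.7  31.12 34.65]
35 -65 84 [23.32 24.38 88.75]
35 -56 205 [37.31 57.23 73.76]
35 -50 129 [37.63 58.25 72.07]
35 -42 152 [34.75 81.54 85.59]
35 -30 212 [35.08 56.25 74.63]
35 -22 111 [34.91 36.82 89.44]
35 -5 440 [35.54 58.15 68.35]
35 10 91 [34.33 36.32 37.97]
35 25 93 [34.7  36.41 38.07]
35 45 89 [37.43 38.3  39.06]
20 -72 56 [23.28 24.48 34.52]
20 -65 71 [23.09 23.99 25.  ]
20 -56 0 
20 -50 0 
20 -42 38 [80.71 81.62 82.45]
20 -30 0 
20 -22 79 [34.71 36.45 37.7 ]
20 -5 0 
20 10 22 [64.62 64.85 65.73]
20 25 80 [34.65 36.32 38.02]
20 45 85 [37.29 38.16 38.9 ]
```

View pics/w8.png

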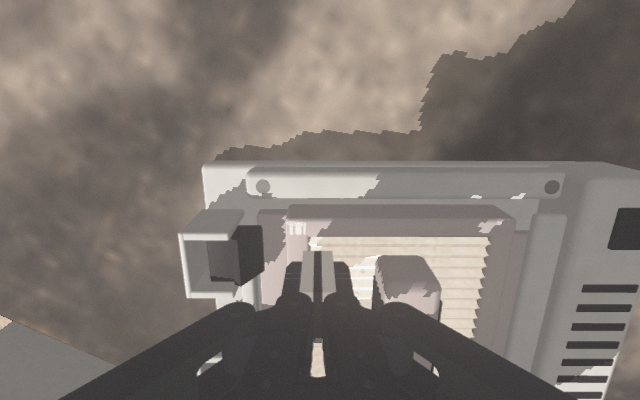

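The cartridge already lies flat on the left: body top at z=38 all along, ledge top at 24, catch nose over it at (240,255). I'll still press both corners firmly to confirm.

Emit:
step_arm(
  moves=[
    [0,0,3,0,0,0,0],
    [0,0,5,0,0,0,0],
    [0,0,6,0,0,0,0],
    [0,0,7,0,0,0,0],
    [0,0,7.5,0,0,0,0],
    [0,0,7.5,0,0,0,0],
  ],
)

```text
clock: 10.6
tcp_pos: [0.4876, -0.1216, 0.038]
orientation: [-3.027, -0.834, 0.005]
contact_force: [-6.6, 1.1, 20.5]
grip_width: -0.0
gripper_force: 10.0
```

Emit:
step_arm(
  moves=[
    [0,0,-20,0,0,0,0],
    [0,0,-50,0,0,0,0],
    [-32,0,-55,0,0,0,0],
    [-64,0,-55,0,0,0,0],
    [-64,0,-30,0,0,0,0],
    [-64,0,-30,0,0,0,0],
  ],
)

```text
clock: 11.2
tcp_pos: [0.4308, -0.1544, 0.0654]
orientation: [-3.026, -0.833, 0.01]
contact_force: [-0.9, -0.3, -0.0]
grip_width: 0.0002
gripper_force: 0.0
```

```bash
python3 - <<'E'
from h import *
np.set_printoptions(precision=2,suppress=True)
o=r.get_obs();zc=Ro.from_euler('z',CY);print(1e3*zc.inv().apply(o['tcp_pos']-C),o['contact_force'])
E
```

```text
[-44.58 -34.57  65.39] [-0.95 -0.33 -0.01]
```

Emit:
step_arm(
  moves=[
    [0,0,10,0,0,0,0],
    [0,0,16,0,0,0,0],
    [0,0,20,0,0,0,0],
    [0,0,22,0,0,0,0],
    [0,0,24,0,0,0,0],
  ],
)

```text
clock: 11.7
tcp_pos: [0.4331, -0.1543, 0.0428]
orientation: [-3.027, -0.836, 0.004]
contact_force: [0.4, -0.4, -0.1]
grip_width: 0.0001
gripper_force: 0.0
```

Emit:
step_arm(
  moves=[
    [0,0,2,0,0,0,0],
    [0,0,4,0,0,0,0],
    [0,0,5,0,0,0,0],
    [0,0,6,0,0,0,0],
    [0,0,6.5,0,0,0,0],
    [0,0,6.5,0,0,0,0],
  ],
)

```text
clock: 12.3
tcp_pos: [0.4329, -0.1544, 0.038]
orientation: [-3.027, -0.834, 0.004]
contact_force: [-6.2, 2.2, 26.1]
grip_width: -0.0002
gripper_force: 13.0
```

Both corners bottomed out at the seated height. I'll retract and verify.

Emit:
step_arm(
  moves=[
    [0,0,-20,0,0,0,0],
    [0,0,-60,0,0,0,0],
    [10,0,-105,0,0,0,0],
    [40,20,-150,0,0,0,0],
    [60,30,-180,0,0,0,0],
    [60,30,-180,0,0,0,0],
    [60,30,-180,0,0,0,0],
  ],
)

```text
clock: 13.0
tcp_pos: [0.5008, -0.1494, 0.2166]
orientation: [-3.027, -0.836, 0.002]
contact_force: [-0.2, 0.1, -1.1]
grip_width: 0.0002
gripper_force: 0.0
```

```bash
python3 - <<'E'
from h import *
np.set_printoptions(precision=2,suppress=True)
f=grab('wrist');o=r.get_obs();W=cloud(f);print(o['clock'],o['tcp_pos'],o['contact_force'])
for v in seat(W,(-1,0,14,0,0,0)): print(v)
zc=Ro.from_euler('z',CY)
p=W.reshape(-1,3);p=p[np.isfinite(p).all(1)];q=1e3*zc.inv().apply(p-C)
for y0 in(34,0,-34):
  print(y0,[(x0,np.round(np.median(q[(abs(q[:,0]-x0)<.8)&(abs(q[:,1]-y0)<8),2]),1)) for x0 in range(-82,-56,2)])
# crop round the cleaner
R,t,K=f['rvec'],f['tvec'],f['mtx']
c=cv2.projectPoints((C+zc.apply([-.05,0,.03]))[None],np.array(R),np.array(t),np.array(K),None)[0].ravel();u,v=c.astype(int);print(u,v)
i=f['image'][max(0,v-95):v+95,max(0,u-125):u+125,::-1];cv2.imwrite('pics/w9.png',cv2.resize(i,None,fx=3,fy=3))
s=grab('scene');S=cloud(s)
print(S[210,259],S[166,356])
E
```

```text
13.05 [ 0.5  -0.15  0.22] [-0.16 -0.21 -0.32]
[ 0.37 -1.28 13.44  0.09  0.24  0.07]
1.3367342152769897
[array([75.37, -1.18, 13.12]), array([-74.69,  48.63,  13.83]), array([-74.57, -51.37,  13.67])]
34 [(-82, np.float64(43.8)), (-80, np.float64(44.8)), (-78, np.float64(42.3)), (-76, np.float64(38.7)), (-74, np.float64(35.2)), (-72, np.float64(31.6)), (-70, np.float64(297.8)), (-68, np.float64(297.0)), (-66, np.float64(296.0)), (-64, np.float64(294.6)), (-62, np.float64(294.1)), (-60, np.float64(292.8)), (-58, np.float64(292.2))]
0 [(-82, np.float64(23.9)), (-80, np.float64(24.1)), (-78, np.float64(21.0)), (-76, np.float64(14.4)), (-74, np.float64(23.7)), (-72, np.float64(24.2)), (-70, np.float64(24.2)), (-68, np.float64(24.2)), (-66, np.float64(24.3)), (-64, np.float64(24.0)), (-62, np.float64(24.1)), (-60, np.float64(25.5)), (-58, np.float64(37.3))]
-34 [(-82, np.float64(44.0)), (-80, np.float64(44.8)), (-78, np.float64(42.2)), (-76, np.float64(38.5)), (-74, np.float64(35.3)), (-72, np.float64(31.0)), (-70, np.float64(23.9)), (-68, np.float64(24.1)), (-66, np.float64(24.3)), (-64, np.float64(24.1)), (-62, np.float64(24.0)), (-60, np.float64(24.1)), (-58, np.float64(37.7))]
281 202
[0.59 0.03 0.06] [ 0.61 -0.43  0.04]
```

View pics/w9.png

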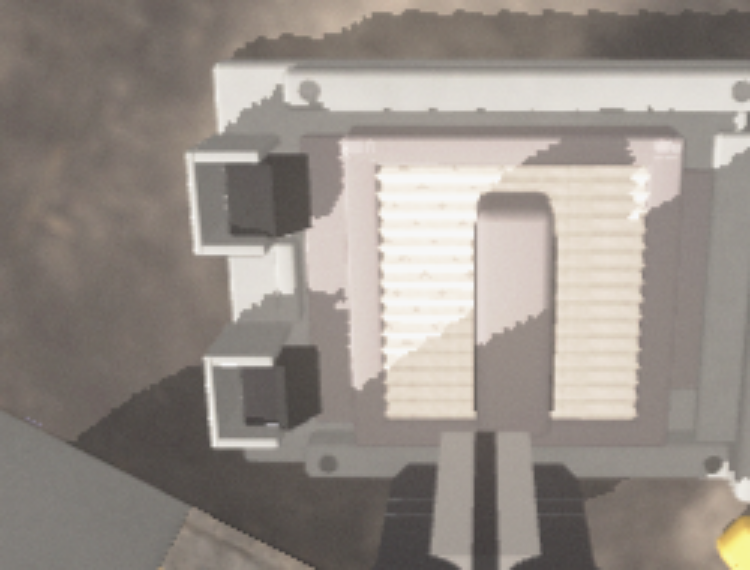

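Both catch noses reach x=-71 over the ledge, at (290,190) and (305,385). The cartridge is flat at z≈14, the stamp and tape haven't moved, and the robot is clear.

```bash
python3 -c "
from bench import r
print(r.hand_in())"
```

```text
the job is handed in; nothing more can be done
None
```

The filter cartridge is back in the tray: tongue under the lip, lying flat, both catches over the ledge, gripper clear, stamp and tape measure unmoved. It was already flat on the left before I felt any pressing force, so I pressed both corners (20 N and 26 N) to confirm, then handed in at about 13 s.

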